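# Load the compass calibration mat and wind the settling timer

### The job

First slide the steel square off the pale green calibration mat to the middle of the blue pad, then slide every white compass onto the mat so that each lies flat and wholly on it with its long edges parallel to the mat's black north lines. Last, wind the timer's brass key clockwise, part-turn by part-turn, up to its stop. Slide the square and the compasses flat along the glass, never lifting them off it, and leave everything else on the table where it is.

Things in the scene. Friction and masses are not known exactly. Their poses are not given: they have to be found in the camera images.
- mat: Calibration mat: a pale green sheet 140 mm (its x) by 300 mm (its y) let in flush with the smoked-glass table top (no step; things slide over its edge). Origin at its centre at table height. Four black north lines run along its x axis at y = -105, -35, 35 and 105 mm.
- pad: Blue square pad, 130 x 130 mm, let in flush with the glass; origin at its centre at table height. It may be to the left or the right of the timer.
- square: Steel engineer's square lying flat, an L of 100 (its x) x 75 mm (its y) outline. Origin under the middle of that outline. The thick dark stock is a bar 22 mm (x) by 75 mm (y), 14 mm high, centred at x = -39 mm; the thin bright blade, 22 mm wide and 5 mm high, runs from the +y end of the stock towards +x (its centre line at y = +26.5 mm). 250 g or so. It starts somewhere on the mat.
- square_grip (a point): Point in the stock of the square where it is well pinched across its 22 mm width (along the square's x): x = -39, y = -12 mm, 7 mm up.
- key_grip (a point): Middle of the wing of the brass winding key, on its axis, 72 mm above the table. The wing is upright, 46 mm long along this point's x, 10 mm thick along its y, 26 mm high; pinch it across the 10 mm from above.
- key (a joint): Turn of the winding key (rad), growing as it is turned clockwise seen from above; 6.0 at the fully wound stop. Starts at 0 to 0.8. A spring pulls back lightly but the key stays where it is let go.
- timer: Clockwork timer fixed to the table: round black case of 100 mm diameter, 45 mm high, with a white dial on top and the key in its middle. Origin under its centre.
- compass1: White baseplate compass lying flat: plate 105 mm (its x) x 56 mm (its y) x 6 mm; on it a round bronze capsule of 40 mm diameter from 6 to 20 mm up, its axis at x = -8 mm; red arrow on the plate pointing along +x. Origin under the plate's centre. About 80 g. Two to four of the compasses are present.
- compass1_capsule (a point): Middle of the bronze capsule of compass1, 13 mm above its underside; axes as the compass. The 40 mm capsule can be pinched from above along any direction.
- compass2: White baseplate compass lying flat: plate 105 mm (its x) x 56 mm (its y) x 6 mm; on it a round bronze capsule of 40 mm diameter from 6 to 20 mm up, its axis at x = -8 mm; red arrow on the plate pointing along +x. Origin under the plate's centre. About 80 g. Two to four of the compasses are present.
- compass2_capsule (a point): Middle of the bronze capsule of compass2, 13 mm above its underside; axes as the compass. The 40 mm capsule can be pinched from above along any direction.
- compass3: White baseplate compass lying flat: plate 105 mm (its x) x 56 mm (its y) x 6 mm; on it a round bronze capsule of 40 mm diameter from 6 to 20 mm up, its axis at x = -8 mm; red arrow on the plate pointing along +x. Origin under the plate's centre. About 80 g. Two to four of the compasses are present.
- compass3_capsule (a point): Middle of the bronze capsule of compass3, 13 mm above its underside; axes as the compass. The 40 mm capsule can be pinched from above along any direction.
- compass4: White baseplate compass lying flat: plate 105 mm (its x) x 56 mm (its y) x 6 mm; on it a round bronze capsule of 40 mm diameter from 6 to 20 mm up, its axis at x = -8 mm; red arrow on the plate pointing along +x. Origin under the plate's centre. About 80 g. Two to four of the compasses are present.
- compass4_capsule (a point): Middle of the bronze capsule of compass4, 13 mm above its underside; axes as the compass. The 40 mm capsule can be pinched from above along any direction.
- ring: Bystander, to be left alone: loose bronze capsule ring, 62 mm across, 10 mm high. Origin at its underside (tools: near the middle).
- cap: Bystander, to be left alone: brass cap lined with cork, 60 mm across, 22 mm high. Origin at its underside (tools: near the middle).
- jar: Bystander, to be left alone: jar, 56 mm across, 75 mm high. Origin at its underside (tools: near the middle).
- loupe: Bystander, to be left alone: black loupe, 48 mm across, 45 mm high. Origin at its underside (tools: near the middle).
- brush: Bystander, to be left alone: brush lying flat. Origin at its underside (tools: near the middle).
- block: Bystander, to be left alone: wooden block 60 x 90 x 35 mm. Origin at its underside (tools: near the middle).
- driver: Bystander, to be left alone: screwdriver lying flat. Origin at its underside (tools: near the middle).
There are look-alikes about, which are no part of the job. Several things look just like the square: the one meant starts farthest to the robot's right.

How it is judged:
By the outcome, as a careful person would: the job done as asked, in the order asked, and still so for the second after the job is handed in, with the robot touching nothing.
Of compass1, compass2, compass3, compass4 only 2 to 4 are there at a start; the rules pass over those that are not, and their reading is None.
At some moment in a run one of compass1, compass2, compass3, compass4, square may be knocked a few centimetres aside while the robot is not near it.
Once in a run the grip may slacken for a moment while it holds something.
It also fails if it takes over 210 s, if anything falls off the work surface, if the arm or the gripper's body presses on something with over 40 N, if the wrist force passes 120 N, or if a joint passes its speed limit or range.

### The arm

A 6-joint arm with a two-finger parallel gripper is mounted at the origin on the work surface. World frame = base frame: x ahead of the robot, y to its left, z up, the work surface at z = 0. Lengths are in m, angles in rad, forces in N, time in s.
With the tool pointing down it reaches from about 0.3 to 0.875 m from the base axis. Payload 6.4 kg.
Tool frame: the origin (TCP) lies on the mounting face of the last link; the fingertips stand 166 mm ahead of it and the grasp point (between the pads) lies 147 mm ahead of it; z points along the fingers, y is the line along which they close (so a half turn about z gives the same grasp; the last joint's range is limited). The gripper opens to 88 mm and grips with 3 to 60 N. Pads are 18 mm wide; open, the fingers measure 123 mm over their backs; the gripper's body (75 mm by 187 mm) begins 45 mm behind the grasp point.
Start: joints at [-0.206, 0.181, 1.607, -0, 1.354, -0.206], TCP at [0.575, 0, 0.405] pointing down, gripper open.
Joint ranges: [-2.99, 2.99], [-0.89, 2.07], [0.3, 2.58], [-1.14, 4.28], [0, 2.63], [-3.12, 3.12]. Speed limits (rad/s): [2.57, 2.57, 3.01, 3.14, 3.14, 3.14].

### API

Orientations are given as [roll, pitch, yaw] about the fixed x, y, z axes, in that order (R = Rz(yaw) Ry(pitch) Rx(roll)).
In Python, from station import env, get_image gives the robot as it stands. The module is installed in compiled form; this text tells all that it offers.
- The arm moves only by the shell command python3 -m jog 'ROWS'. ROWS is JSON, a list of rows, each a list of 7 numbers: the shift along the tool's x, y, z in mm, then the turn, a rotation vector about the tool's x, y, z in rad, then the finger opening in mm, from 0 to 88.1. In form: [[dx, dy, dz, ax, ay, az, gripper], ...]. A call has 1 to 20 rows; each row is the pose to reach, as a shift and turn from the pose commanded when the call began, along the tool's axes at that moment; what a row does not reach only later rows make up. A row lasts 1/10 s, in which the tool goes at most 50 mm and 8.59 degrees, less where a joint would pass 70% of its speed; a pose out of reach is approached as far as the arm can. A call with a gripper value outside its range is refused whole. The fingers move at their own pace and stop on an object; the grip force is fixed at half the most. Time passes only in rows, so rows that repeat a pose let the fingers close. It gives the time, the measured TCP pose, the force, the opening and the grip force at its end, in the units of the state.
- env.observe(): the state, without advancing time (a new reading comes with each control period).
- get_image(name): name is "scene" or "side" or "wrist"; returns a dict with "image" (400x640x3 uint8, red, green, blue), "K" (3x3 intrinsics, pixels), "xyz" and "attitude" of the camera in the world; the wrist camera has in their place "tool_from_camera" (4x4, takes a point from camera to tool coordinates, whose origin is the TCP and whose axes are the flange's). Camera axes: x right, y up, looking along -z (the intrinsics and any distortion apply to the point x, -y, -z); pixel columns grow to the right and rows downward; lengths in m; the calibration is good to about 2 mm. The wrist camera is an equidistant fisheye: a pixel r from the principal point sees the ray r / f radians off the axis. A picture is of the moment at which its call begins: read the wrist's pose just before it. There is no depth.
- env.job_done(): hands the job in; it is judged then, once.
The state is a dict: "clock": time; "joint_positions": joint angles; "joint_velocities": joint speeds; "tau": joint torques, N m; "tool_pos": TCP position; "tool_rot": TCP orientation; "ft_force": force on the tool from outside, world axes, zero at the start; "wrist_torque": the same for the moment, N m; "gripper_width": finger opening in m; "gripper_force": force on a finger pad.
Only numpy, scipy, OpenCV 4.12 (cv2) and the standard library are available. Lean on these libraries where they do the work, as an engineer would, in place of code of your own. Each camera call takes 0.05 s, during which the arm holds its last target. There are 200 camera calls.

## Working session

There is one attempt and no reset: what is moved stays moved. The work goes in short steps, Python scripts to look and compute and a shell command to move; the robot and the scene stay as the last step left them, time stands still between calls to the robot, and variables do not carry over. Pictures are saved under pics/ and viewed, at most 17 in all, crops included, and the job is handed in when it is done.

```bash
mkdir -p pics; cat > h.py <<'E'
import numpy as np, cv2
from scipy.spatial.transform import Rotation as R
from station import env, get_image
def save(name,fn,crop=None,scale=1):
    d=get_image(name); im=d["image"][:,:,::-1].copy()
    if crop: im=im[crop[1]:crop[3],crop[0]:crop[2]]
    if scale!=1: im=cv2.resize(im,None,fx=scale,fy=scale,interpolation=cv2.INTER_CUBIC)
    cv2.imwrite("pics/"+fn,im); return d
E
python3 - <<'E'
from h import *
print(env.observe())
for n in("scene","side","wrist"):
    d=save(n,n+"1.png"); print(n,{k:v for k,v in d.items() if k!="image"})
E
ls
```

```text
{'clock': 0.0, 'joint_positions': array([-2.06287067e-01,  1.81519950e-01,  1.60798110e+00, -3.07668512e-05,
        1.35379041e+00, -2.06295118e-01]), 'joint_velocities': array([-1.83009228e-03,  4.36969527e-04,  8.70454343e-05, -1.70622673e-03,
        2.37446739e-03,  8.07495583e-04]), 'tau': array([-5.85923790e-04, -4.33866942e+01, -3.41848969e+01,  7.00952648e-02,
        3.87157314e-02, -1.54040990e-04]), 'tool_pos': array([5.74753121e-01, 7.21392581e-05, 4.03834757e-01]), 'tool_rot': array([-3.13992372e+00, -3.18577268e-04,  1.57081076e+00]), 'ft_force': array([-0.60563323,  0.01180422, -1.00611654]), 'wrist_torque': array([-0.07211013,  0.00960249, -0.00706518]), 'gripper_force': 0.0, 'gripper_width': 0.08812156391175177}
scene {'K': array([[385.78932317,   0.        , 316.93374902],
       [  0.        , 385.78932317, 199.72042473],
       [  0.        ,   0.        ,   1.        ]]), 'xyz': array([1.24810758, 0.22644466, 1.03158781]), 'attitude': array([ 0.68190626, -0.01102478,  1.85656987])}
side {'K': array([[476.50239448,   0.        , 313.35200941],
       [  0.        , 476.50239448, 194.88526539],
       [  0.        ,   0.        ,   1.        ]]), 'xyz': array([ 0.47567814, -1.31655785,  0.88739086]), 'attitude': array([ 1.02480352,  0.00371592, -0.01655391])}
wrist {'K': array([[309.70691629,   0.        , 326.00936672],
       [  0.        , 309.70691629, 200.75468762],
       [  0.        ,   0.        ,   1.        ]]), 'tool_from_camera': array([[-1.32404638e-04,  9.47533721e-01,  3.19655798e-01,
         8.38975267e-02],
       [ 9.99999966e-01,  5.34937303e-05,  2.55642228e-04,
         9.33254320e-04],
       [ 2.25130050e-04,  3.19655821e-01, -9.47533696e-01,
         2.07915483e-02],
       [ 0.00000000e+00,  0.00000000e+00,  0.00000000e+00,
         1.00000000e+00]])}
h.py
pics
```

View pics/scene1.png

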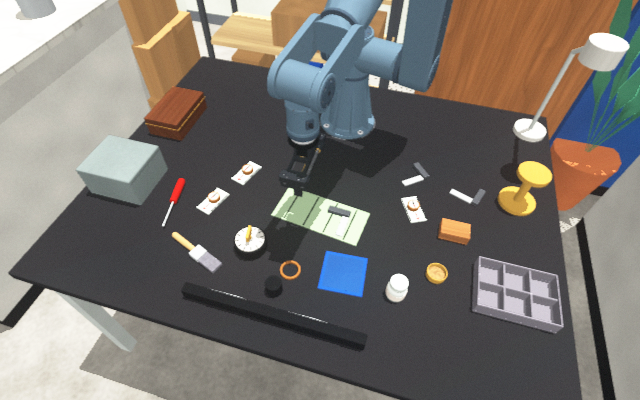

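View pics/side1.png

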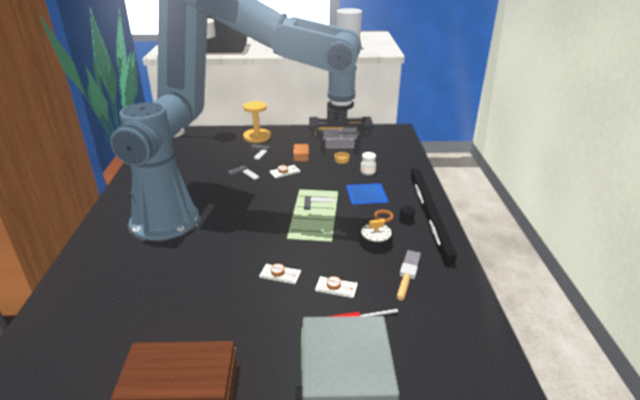

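View pics/wrist1.png

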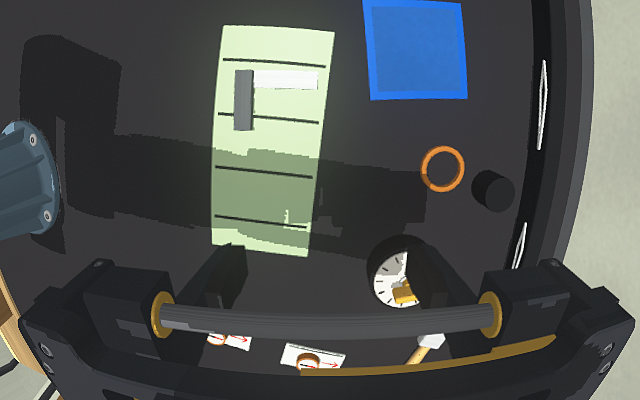

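The scene picture shows look-alike squares at (340,212) on the mat, (415,175) and (468,197). The robot's right is image-left, so the target is the one at (340,212), which is on the mat. Compasses are at (246,173), (213,201) and (414,209), the pad at (343,273) and the timer at (250,239). I'll rectify to the table plane, measure, and check close up.

```bash
cat >> h.py <<'E'
def cam(d,st=None):
    """world_from_cam 4x4"""
    T=np.eye(4)
    if "xyz" in d: T[:3,:3]=R.from_euler('xyz',d["attitude"]).as_matrix(); T[:3,3]=d["xyz"]; return T
    T[:3,:3]=R.from_euler('xyz',st["tool_rot"]).as_matrix(); T[:3,3]=st["tool_pos"]
    return T@d["tool_from_camera"]
def proj(d,T,P):
    p=(np.asarray(P,float)-T[:3,3])@T[:3,:3]; x,y,z=p[...,0],-p[...,1],-p[...,2]; K=d["K"]
    if "xyz" in d: u,v=x/z,y/z
    else:
        r=np.hypot(x,y); s=np.arctan2(r,z)/np.maximum(r,1e-9); u,v=x*s,y*s
    return np.stack([K[0,0]*u+K[0,2],K[1,1]*v+K[1,2]],-1)
def rect(name,x0,x1,y0,y1,res=.001,z=0.):
    """top view: up=+x, left=+y; pixel(c,r)-> y=y1-c*res, x=x1-r*res"""
    st=env.observe(); d=get_image(name); T=cam(d,st)
    xs=np.arange(x1,x0,-res); ys=np.arange(y1,y0,-res)
    X,Y=np.meshgrid(xs,ys,indexing='ij')
    uv=proj(d,T,np.stack([X,Y,np.full_like(X,z)],-1)).astype(np.float32)
    return cv2.remap(d["image"],uv[...,0],uv[...,1],cv2.INTER_LINEAR)[:,:,::-1].copy()
def blobs(im,mask,x1,y1,res,amin,amax):
    n,l,s,c=cv2.connectedComponentsWithStats(mask.astype(np.uint8)); o=[]
    for i in range(1,n):
        a=s[i,4]*res*res*1e6
        if amin<a<amax:
            pts=np.argwhere(l==i); w=np.c_[x1-pts[:,0]*res,y1-pts[:,1]*res].astype(np.float32)*1000
            r=cv2.minAreaRect(w); b=cv2.boxPoints(r)
            e=max([(b[1]-b[0]),(b[2]-b[1])],key=np.linalg.norm)
            o.append((np.round(r[0],1),np.round(sorted(r[1]),1),round(np.degrees(np.arctan2(e[1],e[0]))%180,1),int(a)))
    return o
def masks(im):
    h=cv2.cvtColor(im,cv2.COLOR_BGR2HSV).astype(int); H,S,V=h[...,0],h[...,1],h[...,2]
    return dict(green=(H>30)&(H<75)&(S>30)&(V>60),blue=(H>100)&(H<125)&(S>150)&(V>80),white=(S<45)&(V>150))
E
python3 - <<'E'
from h import *
for n in("scene","side","wrist"):
    im=rect(n,.2,1.0,-.5,.5,.001)
    cv2.imwrite(f"pics/r_{n}.png",cv2.resize(im,(800,640)))
    for k,m in masks(im).items():
        for b in blobs(im,m,1.,.5,.001,*{'green':(8000,60000),'blue':(8000,30000),'white':(800,9000)}[k]): print(n,k,*b)
E
```

```text
scene green [496.   29.1] [149.5 306.5] 83.0 21563
scene blue [687.4 154.3] [132.8 133. ] 4.5 17454
scene white [ 991.5 -434. ] [ 17. 130.] 90.0 2003
scene white [ 760.3 -264.4] [ 45.5 108.8] 67.8 4438
scene white [687.5 317.5] [61. 93.] 0.0 4679
scene white [ 655.8 -160.3] [91.9 95.5] 45.0 6033
scene white [ 641.6 -458.9] [  9.7 101.6] 11.5 888
scene white [ 546.9 -340.7] [ 61.1 109.8] 163.6 5565
scene white [ 482.7 -106.9] [ 31.8 136.3] 172.2 2788
scene white [ 391.9 -282.6] [ 61.4 110.8] 163.1 5382
scene white [383.9 324.7] [ 59.5 110.5] 26.6 5359
scene white [274.8 471.9] [28.  70.4] 69.1 1791
scene white [252.8 304.9] [27.5 83.6] 129.8 2199
side green [496.6  29. ] [150.  318.9] 83.0 42292
side blue [688.1 153.2] [133.8 137.9] 94.2 17956
side white [986. 454.] [28. 52.] 90.0 1392
side white [876.6 146. ] [ 11.6 122.1] 87.5 1064
side white [877.2 -90. ] [ 10.8 128. ] 88.8 1099
side white [ 769.6 -245.5] [ 44.7 120.7] 69.4 4383
side white [692. -91.] [88. 96.] 0.0 5700
side white [ 550. -337.] [ 64.  109.6] 164.1 5066
side white [512.  115.5] [113. 128.] 0.0 8630
side white [522.3  35.8] [31.6 80.2] 170.5 1865
side white [ 544.1 -315.1] [31.3 34.9] 56.3 916
side white [450.4  39. ] [30.7 50.8] 138.5 905
side white [ 395.3 -276.8] [ 67.6 110.1] 163.5 5907
side white [386.5 329. ] [ 70.2 114.5] 26.6 5712
side white [374.8 359.7] [27.2 40.2] 123.7 866
side white [274.5 471.2] [30.6 72.9] 68.8 1904
side white [255.5 308.8] [30.7 90.9] 129.8 2533
wrist green [496.9  29.6] [143.3 302.9] 82.9 38322
wrist blue [688.6 155. ] [131.2 131.2] 94.4 17045
wrist white [888.  101.5] [ 14. 133.] 90.0 948
wrist white [ 763.2 -304.3] [37.8 44.9] 160.0 1415
wrist white [ 677.1 -178.3] [ 61.4 100.2] 108.8 3087
wrist white [ 550.1 -341.5] [ 59.3 107.3] 164.1 3609
wrist white [ 420.6 -302.4] [38.2 44.2] 163.5 1088
```

View pics/r_scene.png

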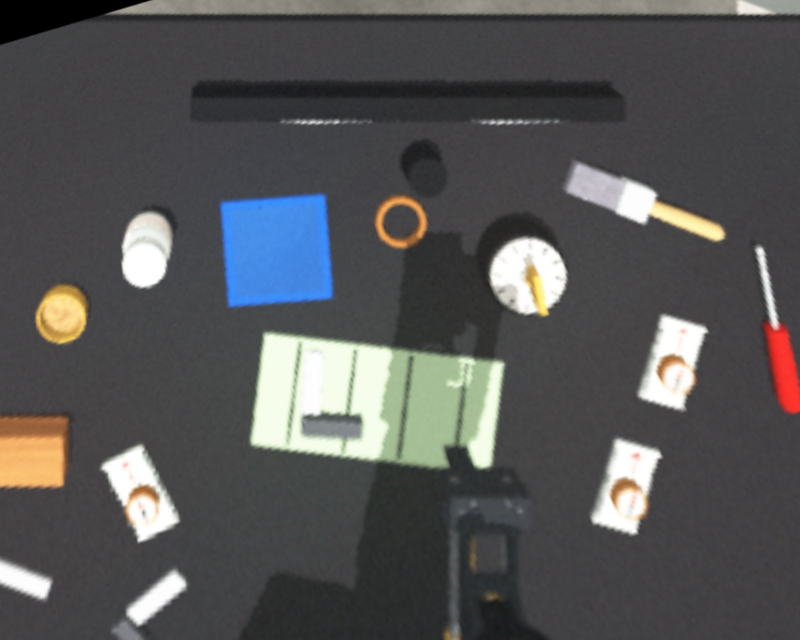

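```bash
python3 - <<'E'
from h import *
x0,x1,y0,y1=.42,.62,-.02,.18
im=rect("wrist",x0,x1,y0,y1,.0005,.014)
h=cv2.cvtColor(im,cv2.COLOR_BGR2HSV).astype(int)
m=(h[...,1]<40)&(h[...,2]>40)&(h[...,2]<125)
print("stock",blobs(im,m,x1,y1,.0005,500,4000))
im2=rect("wrist",x0,x1,y0,y1,.0005,.005)
h2=cv2.cvtColor(im2,cv2.COLOR_BGR2HSV).astype(int)
print("blade",blobs(im2,(h2[...,1]<25)&(h2[...,2]>170),x1,y1,.0005,500,4000))
a=[im]+[cv2.resize(rect("scene",x-.08,x+.08,y-.08,y+.08,.001,.006),(400,400)) for x,y in((.547,-.34),(.392,-.282))]
cv2.imwrite("pics/c1.png",cv2.resize(np.hstack(a),(795,265)))
E
```

```text
stock [(array([497.9,  68.6]), array([ 70.4, 118.2]), np.float32(139.8), 701), (array([434.8,  80.2]), array([ 28.5, 199.5]), np.float32(90.0), 3349)]
blade [(array([525.7, 110.9]), array([23.3, 78.9]), np.float32(176.5), 1777)]
```

View pics/c1.png

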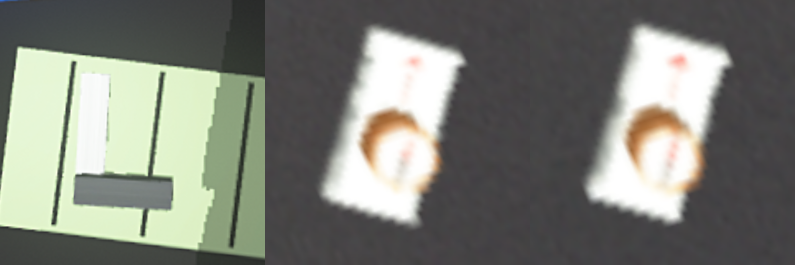

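The crop confirms the L on the mat (blade along world +x, yaw about -3.5°) and two compasses with red arrows pointing up and right at about -16°. The grip point comes out at about (473, 75.5) mm, so I'm moving in.

```bash
python3 -m jog '[[38,-50,0,0,0,0.06,88],[75,-101,40,0,0,0.061,88],[75,-101,90,0,0,0.061,70],[75,-101,140,0,0,0.061,60],[75,-101,180,0,0,0.061,60],[75,-101,210,0,0,0.061,60],[75,-101,210,0,0,0.061,60],[75,-101,210,0,0,0.061,60]]'; python3 - <<'E'
from h import *
print(env.observe()["tool_pos"],env.observe()["tool_rot"]); save("wrist","w2.png")
E
```

```text
clock: 1.3
tool_pos: [0.4742, 0.075, 0.195]
tool_rot: [-3.14, -0.0, 1.51]
ft_force: [0.3, 0.3, -0.1]
gripper_width: 0.0601
gripper_force: 0.0
[0.4741962  0.07499614 0.19504476] [-3.14020967e+00 -4.23496649e-05  1.50979879e+00]
```

View pics/w2.png

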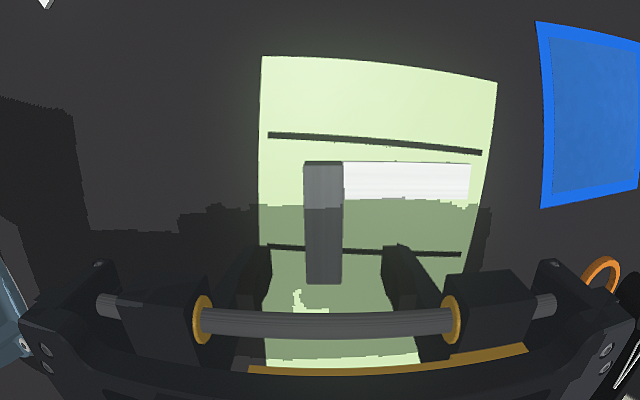

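The stock (cols 304–343) is centred between the fingers (~270–385). Descend and close.

```bash
python3 -m jog '[[0,0,13,0,0,0,60],[0,0,26,0,0,0,60],[0,0,26,0,0,0,60],[0,0,26,0,0,0,10],[0,0,26,0,0,0,10],[0,0,26,0,0,0,10],[0,0,26,0,0,0,10],[0,0,26,0,0,0,10],[0,0,26,0,0,0,10],[0,0,26,0,0,0,10],[0,0,26,0,0,0,10]]'
```

```text
clock: 2.45
tool_pos: [0.4739, 0.075, 0.1689]
tool_rot: [-3.141, 0.0, 1.51]
ft_force: [-3.4, -0.5, 5.5]
gripper_width: 0.0218
gripper_force: 30.0
```

```bash
python3 -m jog '[[2,4,0,0,0,0,10],[6,13,0,0,0,0,10],[11,24,0,0,0,0,10],[17,36,0,0,0,0,10],[23,48,0,0,0,0,10],[28,60,0,0,0,0,10],[34,72,0,0,0,0,10],[39,84,0,0,0,0,10],[45,96,0,0,0,0,10],[51,108,0,0,0,0,10],[56,120,0,0,0,0,10],[62,132,0,0,0,0,10],[68,144,0,0,0,0,10],[73,155,0,0,0,0,10],[77,164,0,0,0,0,10],[79,168,0,0,0,0,10],[80,170,0,0,0,0,10],[80,170,0,0,0,0,10],[80,170,0,0,0,0,10]]'
```

```text
clock: 4.35
tool_pos: [0.6487, 0.1444, 0.1689]
tool_rot: [3.141, 0.0, 1.51]
ft_force: [-2.3, -0.6, 4.3]
gripper_width: 0.0216
gripper_force: 30.0
```

```bash
python3 -m jog '[[0,0,0,0,0,0,50],[0,0,0,0,0,0,50],[0,0,0,0,0,0,50],[0,0,0,0,0,0,50],[0,0,-20,0,0,0,60],[-10,0,-60,0,0,0,88],[-20,0,-110,0,0,0,88],[-40,0,-150,0,0,0,88],[-60,0,-200,0,0,0,88],[-60,0,-230,0,0,0,88],[-60,0,-230,0,0,0,88],[-60,0,-230,0,0,0,88]]'; cat > sq.py <<'E'
from h import *
x0,x1,y0,y1=.59,.79,.05,.26
im=rect("wrist",x0,x1,y0,y1,.0005,.005)
h2=cv2.cvtColor(im,cv2.COLOR_BGR2HSV).astype(int)
print("pad",blobs(im,masks(im)["blue"],x1,y1,.0005,5000,30000))
print("blade",blobs(im,(h2[...,1]<60)&(h2[...,2]>150),x1,y1,.0005,500,4000))
cv2.imwrite("pics/sq.png",im)
E
python3 sq.py
```

```text
clock: 5.55
tool_pos: [0.6449, 0.0845, 0.3995]
tool_rot: [3.14, -0.0, 1.51]
ft_force: [0.1, -0.8, -1.2]
gripper_width: 0.0881
gripper_force: 0.0
pad [(array([688.1, 155.2]), array([129.4, 129.5]), np.float32(94.4), 12995)]
blade [(array([701. , 180.3]), array([22.7, 78.8]), np.float32(177.0), 1729)]
```

View pics/sq.png

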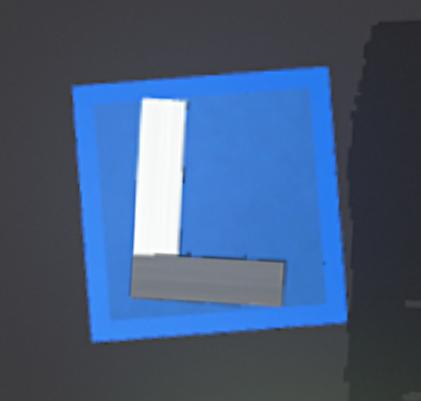

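The square lies flat in the middle of the pad (origin about (688.6,154.4), pad centre (688,155)). Next I'll look at the two right-hand compasses.

```bash
python3 -m jog '[[-50,-15,0,0,0,0.05,88],[-100,-30,0,0,0,0.1,88],[-150,-46,0,0,0,0.15,88],[-200,-62,0,0,0,0.2,88],[-250,-80,0,0,0,0.225,88],[-300,-96,0,0,0,0.225,88],[-350,-112,0,0,0,0.225,88],[-400,-128,0,0,0,0.225,88],[-440,-140,0,0,0,0.225,88],[-464,-147,0,0,0,0.225,88],[-464,-147,0,0,0,0.225,88],[-464,-147,0,0,0,0.225,88],[-464,-147,0,0,0,0.225,88],[-464,-147,0,0,0,0.225,88]]'
cat > cp.py <<'E'
from h import *
import sys
# args: camera, then guesses x,y ; prints plate + capsule + TCP offsets
def meas(cam_,gx,gy,w=.09,save=None):
    x0,x1,y0,y1=gx-w,gx+w,gy-w,gy+w
    im=rect(cam_,x0,x1,y0,y1,.0005,.006)
    h=cv2.cvtColor(im,cv2.COLOR_BGR2HSV).astype(int)
    m=((h[...,1]<60)&(h[...,2]>130)).astype(np.uint8); m=cv2.morphologyEx(m,cv2.MORPH_OPEN,np.ones((5,5)))
    print(cam_,"plate",blobs(im,m,x1,y1,.0005,2000,9000))
    return im
if __name__=="__main__":
    st=env.observe(); print("tcp",np.round(st["tool_pos"]*1000,1),np.round(st["tool_rot"],3))
    for a in sys.argv[2:]:
        gx,gy=map(float,a.split(",")); im=meas(sys.argv[1],gx,gy); cv2.imwrite(f"pics/cp_{a}.png",im)
E
python3 cp.py wrist .549,-.34 .394,-.281
```

```text
clock: 7.0
tool_pos: [0.4705, -0.3681, 0.398]
tool_rot: [-3.141, -0.001, 1.287]
ft_force: [-0.0, -0.2, 0.3]
gripper_width: 0.0883
gripper_force: 0.0
tcp [ 470.5 -368.1  398. ] [-3.141e+00 -1.000e-03  1.287e+00]
wrist plate [(array([ 550.2, -337.6]), array([ 57.2, 106.6]), np.float32(163.4), 4219)]
wrist plate [(array([ 396.3, -280.5]), array([ 56.3, 105.5]), np.float32(163.3), 3704)]
```

```bash
python3 -m jog '[[30,-50,30,0,0,0,70],[63,-104,70,0,0,0,60],[63,-104,120,0,0,0,60],[63,-104,165,0,0,0,60],[63,-104,195,0,0,0,60],[63,-104,212,0,0,0,60],[63,-104,212,0,0,0,60],[63,-104,212,0,0,0,60]]'
```

```text
clock: 7.9
tool_pos: [0.3885, -0.2798, 0.1874]
tool_rot: [3.141, 0.0, 1.286]
ft_force: [-0.7, -0.5, 0.9]
gripper_width: 0.0599
gripper_force: 0.0
```

```bash
python3 -m jog '[[1.5,0,8,0,0,0,60],[1.5,0,12,0,0,0,60],[1.5,0,12,0,0,0,60],[1.5,0,12,0,0,0,30],[1.5,0,12,0,0,0,30],[1.5,0,12,0,0,0,30],[1.5,0,12,0,0,0,30],[1.5,0,12,0,0,0,30],[1.5,0,12,0,0,0,30]]'
```

```text
clock: 8.8
tool_pos: [0.3884, -0.2785, 0.175]
tool_rot: [3.141, 0.0, 1.285]
ft_force: [-0.7, 0.5, 3.5]
gripper_width: 0.0389
gripper_force: 30.0
```

```bash
python3 -m jog '[[4,0,0,0,0,0,30],[14,0,0,0,0,-0.01,30],[30,1,0,0,0,-0.02,30],[48,1,0,0,0,-0.03,30],[66,2,0,0,0,-0.04,30],[86,2,0,0,0,-0.05,30],[106,3,0,0,0,-0.06,30],[126,4,0,0,0,-0.07,30],[146,4,0,0,0,-0.08,30],[166,5,0,0,0,-0.09,30],[186,5,0,0,0,-0.1,30],[206,6,0,0,0,-0.11,30],[226,6,0,0,0,-0.12,30],[246,7,0,0,0,-0.13,30],[266,8,0,0,0,-0.14,30],[286,8,0,0,0,-0.15,30],[304,9,0,0,0,-0.16,30],[317,9,0,0,0,-0.169,30],[325,9,0,0,0,-0.169,30],[325,9,0,0,0,-0.169,30]]'
```

```text
clock: 10.8
tool_pos: [0.4889, 0.0323, 0.175]
tool_rot: [3.141, -0.001, 1.455]
ft_force: [1.0, 2.7, 5.0]
gripper_width: 0.0386
gripper_force: 30.0
```

```bash
python3 -m jog '[[0,0,0,0,0,0,30],[0,0,0,0,0,0,60],[0,0,0,0,0,0,60],[0,0,0,0,0,0,60],[0,0,0,0,0,0,60],[0,0,-15,0,0,0,60],[0,0,-60,0,0,0,88],[-20,0,-110,0,0,0,88],[-40,0,-160,0,0,0,88],[-60,0,-200,0,0,0,88],[-60,0,-220,0,0,0,88],[-60,0,-220,0,0,0,88],[-60,0,-220,0,0,0,88]]'; python3 cp.py wrist .497,.03 .549,-.34
```

```text
clock: 12.1
tool_pos: [0.4814, -0.0287, 0.3943]
tool_rot: [3.142, -0.0, 1.453]
ft_force: [0.4, -0.6, 0.0]
gripper_width: 0.0883
gripper_force: 0.0
tcp [481.4 -28.7 394.3] [ 3.142 -0.     1.453]
wrist plate []
wrist plate [(array([ 550.2, -335.5]), array([ 58.5, 106.4]), np.float32(164.2), 3541)]
```

```bash
cp "pics/cp_.497,.03.png" pics/k1.png; python3 - <<'E'
from h import *
im=cv2.imread("pics/k1.png");h=cv2.cvtColor(im,cv2.COLOR_BGR2HSV)
for p in((180,180),(120,180),(60,180),(30,60),(300,320),(180,120)): print(p,h[p])
E
```

```text
(180, 180) [  3 199 243]
(120, 180) [ 83   4 255]
(60, 180) [ 43  45 238]
(30, 60) [ 45  45 243]
(300, 320) [ 47  58 154]
(180, 120) [ 43  44 246]
```

View pics/k1.png

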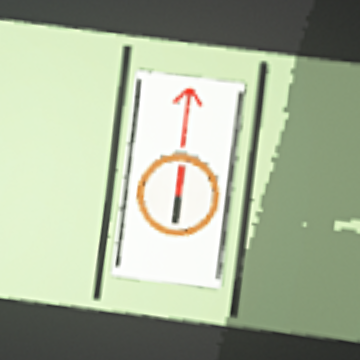

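Compass 2 lies parallel to the north lines, in the middle between the two lines. Now compass 1.

```bash
sed -i 's/\[...,1\]<60)&(h\[...,2\]>130/[...,1]<25)\&(h[...,2]>130/' cp.py; python3 -m jog '[[-50,16,0,0,0,0.03,88],[-100,32,0,0,0,0.06,88],[-150,48,0,0,0,0.1,88],[-200,65,0,0,0,0.14,80],[-250,81,10,0,0,0.172,60],[-297,97,50,0,0,0.172,60],[-297,97,100,0,0,0.172,60],[-297,97,150,0,0,0.172,60],[-297,97,185,0,0,0.172,60],[-297,97,207,0,0,0.172,60],[-297,97,207,0,0,0.172,60],[-297,97,207,0,0,0.172,60]]'
```

```text
clock: 13.4
tool_pos: [0.5431, -0.3344, 0.1865]
tool_rot: [-3.139, -0.001, 1.282]
ft_force: [0.8, 0.1, 0.8]
gripper_width: 0.06
gripper_force: 0.0
```

```bash
python3 -m jog '[[-1,0,7,0,0,0,60],[-1,0,11.5,0,0,0,60],[-1,0,11.5,0,0,0,60],[-1,0,11.5,0,0,0,30],[-1,0,11.5,0,0,0,30],[-1,0,11.5,0,0,0,30],[-1,0,11.5,0,0,0,30],[-1,0,11.5,0,0,0,30],[-1,0,11.5,0,0,0,30]]'
```

```text
clock: 14.3
tool_pos: [0.5432, -0.336, 0.1767]
tool_rot: [3.141, 0.0, 1.282]
ft_force: [-1.3, -0.1, 5.2]
gripper_width: 0.0391
gripper_force: 30.0
```

```bash
python3 -m jog '[[3,-2,0,0,0,0,30],[10,-6,0,0,0,-0.01,30],[22,-13,0,0,0,-0.02,30],[36,-21,0,0,0,-0.03,30],[50,-29,0,0,0,-0.04,30],[64,-38,0,0,0,-0.05,30],[78,-46,0,0,0,-0.06,30],[92,-54,0,0,0,-0.07,30],[107,-63,0,0,0,-0.08,30],[122,-72,0,0,0,-0.09,30],[137,-80,0,0,0,-0.1,30],[152,-89,0,0,0,-0.11,30],[167,-98,0,0,0,-0.12,30],[182,-107,0,0,0,-0.13,30],[197,-116,0,0,0,-0.14,30],[211,-124,0,0,0,-0.15,30],[224,-131,0,0,0,-0.16,30],[234,-137,0,0,0,-0.168,30],[239,-140,0,0,0,-0.168,30],[239,-140,0,0,0,-0.168,30]]'
```

```text
clock: 16.3
tool_pos: [0.4765, -0.0653, 0.1766]
tool_rot: [3.141, -0.001, 1.451]
ft_force: [1.0, 2.6, 10.0]
gripper_width: 0.0389
gripper_force: 30.0
```

```bash
python3 -m jog '[[0,0,0,0,0,0,30],[0,0,0,0,0,0,60],[0,0,0,0,0,0,60],[0,0,0,0,0,0,60],[0,0,0,0,0,0,60],[0,0,-15,0,0,0,60],[0,0,-60,0,0,0,88],[-20,0,-110,0,0,0,88],[-40,0,-160,0,0,0,88],[-60,0,-200,0,0,0,88],[-60,0,-220,0,0,0,88],[-60,0,-220,0,0,0,88],[-60,0,-220,0,0,0,88]]'; python3 cp.py wrist .497,.03 .485,-.068; python3 cp.py scene .385,.326;python3 cp.py side .385,.326
```

```text
clock: 17.6
tool_pos: [0.4694, -0.1264, 0.3957]
tool_rot: [-3.141, -0.0, 1.45]
ft_force: [0.4, 0.2, 0.4]
gripper_width: 0.0884
gripper_force: 0.0
tcp [ 469.4 -126.4  395.7] [-3.141 -0.     1.45 ]
wrist plate [(array([497.4,  30.6]), array([ 55.4, 104.5]), np.float32(172.9), 3674)]
wrist plate [(array([485.1, -65.9]), array([ 55.2, 104.7]), np.float32(173.3), 3691)]
tcp [ 469.2 -126.   394.2] [-3.138e+00 -1.000e-03  1.450e+00]
scene plate [(array([388.8, 324. ]), array([ 60.9, 111.8]), np.float32(26.7), 5252)]
tcp [ 469.2 -125.9  394.1] [-3.138e+00 -1.000e-03  1.450e+00]
side plate [(array([422.8, 334.4]), array([43.5, 77.5]), np.float32(103.2), 2436), (array([355.5, 302. ]), array([46.5, 74.6]), np.float32(117.8), 2623)]
```

```bash
python3 -m jog '[[45,-13,0,0,0,-0.06,88],[90,-26,0,0,0,-0.13,88],[135,-40,0,0,0,-0.2,88],[180,-53,0,0,0,-0.27,88],[225,-66,0,0,0,-0.34,88],[270,-80,0,0,0,-0.41,88],[315,-94,0,0,0,-0.48,88],[360,-107,0,0,0,-0.55,88],[395,-117,0,0,0,-0.585,88],[395,-117,0,0,0,-0.585,88],[395,-117,0,0,0,-0.585,88],[395,-117,0,0,0,-0.585,88],[395,-117,0,0,0,-0.585,88]]';  python3 cp.py wrist .387,.325; cp "pics/cp_.387,.325.png" pics/k3.png
```

```text
clock: 19.1
tool_pos: [0.4016, 0.2787, 0.3958]
tool_rot: [-3.141, 0.0, 2.033]
ft_force: [-0.2, -0.6, -0.3]
gripper_width: 0.088
gripper_force: 0.0
tcp [401.6 278.7 395.8] [-3.141  0.     2.033]
wrist plate [(array([386.8, 325.3]), array([ 57.1, 106.1]), np.float32(27.1), 4128)]
```

View pics/k3.png

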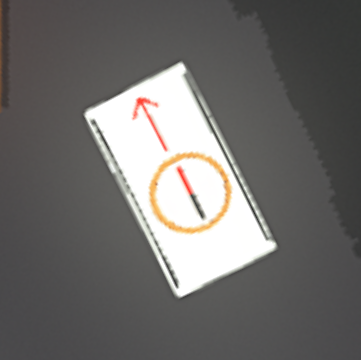

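Compass 3's arrow points up-left at 27°, with the capsule at crop (190,192). Reaching for it.

```bash
python3 -m jog '[[25,0,40,0,0,0,60],[48,0,85,0,0,0,60],[48,0,130,0,0,0,60],[48,0,170,0,0,0,60],[48,0,200,0,0,0,60],[48,0,208,0,0,0,60],[48,0,208,0,0,0,60],[48,0,208,0,0,0,60]]'
```

```text
clock: 19.95
tool_pos: [0.3809, 0.3227, 0.1897]
tool_rot: [3.139, -0.0, 2.034]
ft_force: [0.8, 0.7, 0.1]
gripper_width: 0.06
gripper_force: 0.0
```

```bash
python3 -m jog '[[0,-1,8,0,0,0,60],[0,-1,14,0,0,0,60],[0,-1,14,0,0,0,60],[0,-1,14,0,0,0,30],[0,-1,14,0,0,0,30],[0,-1,14,0,0,0,30],[0,-1,14,0,0,0,30],[0,-1,14,0,0,0,30],[0,-1,14,0,0,0,30]]'
```

```text
clock: 20.85
tool_pos: [0.379, 0.3223, 0.1744]
tool_rot: [3.141, -0.0, 2.035]
ft_force: [-0.9, -0.5, 2.7]
gripper_width: 0.0388
gripper_force: 30.0
```

```bash
python3 -m jog '[[-3,0,0,0,0,0.01,30],[-10,1,0,0,0,0.03,30],[-20,2,0,0,0,0.06,30],[-32,3,0,0,0,0.095,30],[-45,4,0,0,0,0.13,30],[-58,5,0,0,0,0.165,30],[-72,7,0,0,0,0.2,30],[-86,8,0,0,0,0.235,30],[-100,9,0,0,0,0.27,30],[-114,11,0,0,0,0.305,30],[-128,12,0,0,0,0.34,30],[-142,13,0,0,0,0.375,30],[-156,15,0,0,0,0.41,30],[-170,16,0,0,0,0.445,30],[-184,17,0,0,0,0.48,30],[-198,19,0,0,0,0.515,30],[-210,20,0,0,0,0.55,30],[-221,21,0,0,0,0.58,30],[-228,22,0,0,0,0.595,30],[-228,22,0,0,0,0.595,30]]'
```

```text
clock: 22.85
tool_pos: [0.5014, 0.1263, 0.1744]
tool_rot: [3.141, 0.001, 1.437]
ft_force: [1.1, -2.4, 4.0]
gripper_width: 0.0387
gripper_force: 30.0
```

```bash
python3 -m jog '[[0,0,0,0,0,0,30],[0,0,0,0,0,0,60],[0,0,0,0,0,0,60],[0,0,0,0,0,0,60],[0,0,0,0,0,0,60],[0,0,-15,0,0,0,60],[0,0,-60,0,0,0,88],[-20,0,-110,0,0,0,88],[-40,0,-160,0,0,0,88],[-60,0,-200,0,0,0,88],[-60,0,-220,0,0,0,88],[-60,0,-220,0,0,0,88],[-60,0,-220,0,0,0,88]]'; python3 cp.py wrist .508,.127 .497,.03; python3 sq.py
```

```text
clock: 24.15
tool_pos: [0.4924, 0.0689, 0.3937]
tool_rot: [-3.142, -0.0, 1.44]
ft_force: [-0.4, 0.2, -0.4]
gripper_width: 0.0879
gripper_force: 0.0
tcp [492.4  68.9 393.7] [-3.142 -0.     1.44 ]
wrist plate [(array([509.6, 125.2]), array([ 55.5, 104.8]), np.float32(173.2), 3766)]
wrist plate [(array([497.8,  31.8]), array([ 54.6, 103.9]), np.float32(173.2), 3341)]
pad [(array([686.1, 155. ]), array([129.4, 129.5]), np.float32(4.5), 12764)]
blade [(array([702.4, 180.1]), array([22.7, 75.1]), np.float32(176.8), 1654)]
```

```bash
python3 -m jog '[[-35,28,0,0,0,0,88],[-70,56,0,0,0,0,88],[-105,84,0,0,0,0,88],[-140,112,0,0,0,0,88],[-175,140,0,0,0,0,88],[-210,165,0,0,0,0,88],[-246,192,0,0,0,0,88],[-246,192,0,0,0,0,88],[-246,192,0,0,0,0,88],[-246,192,0,0,0,0,88]]'; python3 - <<'E'
from h import *
x1,y1=.8,-.05
a=rect("wrist",.54,.8,-.30,-.05,.001,.045); b=rect("wrist",.54,.8,-.30,-.05,.001,.085)
cv2.imwrite("pics/key.png",np.hstack([a,b]))
hb=cv2.cvtColor(b,cv2.COLOR_BGR2HSV).astype(int); ha=cv2.cvtColor(a,cv2.COLOR_BGR2HSV).astype(int)
print(blobs(b,(hb[...,0]>12)&(hb[...,0]<32)&(hb[...,1]>120)&(hb[...,2]>80),x1,y1,.001,100,4000))
print("dial",blobs(a,(ha[...,1]<40)&(ha[...,2]>140),x1,y1,.001,1500,9000))
print(env.observe()["tool_pos"],env.observe()["tool_rot"])
s=rect("scene",.0,1.0,-.6,.6,.002); cv2.imwrite("pics/ov.png",s)
cv2.imwrite("pics/comb.png",np.vstack([cv2.resize(np.hstack([a,b]),(600,312)),s[:280]])) if 0 else None
E
```

```text
clock: 25.3
tool_pos: [0.6506, -0.1991, 0.3927]
tool_rot: [-3.139, -0.001, 1.441]
ft_force: [0.1, 0.3, 1.3]
gripper_width: 0.0881
gripper_force: 0.0
[(array([ 719.7, -283.2]), array([ 6.8, 36.8]), np.float32(66.6), 174), (array([ 681.1, -140.3]), array([13.5, 44.2]), np.float32(9.9), 466)]
dial [(array([ 681.5, -142.5]), array([87., 87.]), np.float32(0.0), 5258)]
[ 0.65067059 -0.19874044  0.3939166 ] [-3.14070607e+00 -4.52673588e-04  1.44140813e+00]
```

View pics/key.png

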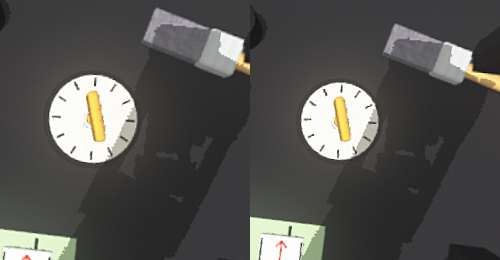

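View pics/ov.png

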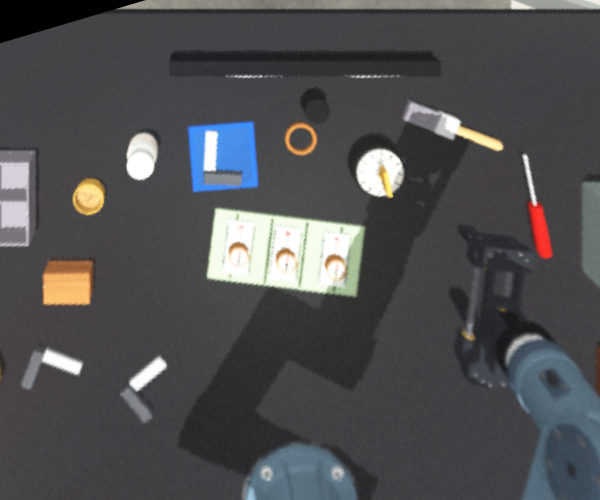

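The mat holds all three compasses, and no fourth one is visible. The key wing sits at about (681,-141.5), angle about 10°. Moving above it with the pads across the wing, wrist unwound to leave travel.

```bash
python3 -m jog '[[10,5,10,0,0,-0.14,50],[20,10,20,0,0,-0.28,40],[30,15,30,0,0,-0.42,40],[45,20,40,0,0,-0.56,40],[61,23,50,0,0,-0.7,40],[61,23,60,0,0,-0.84,40],[61,23,70,0,0,-0.98,40],[61,23,80,0,0,-1.12,40],[61,23,90,0,0,-1.26,40],[61,23,93,0,0,-1.4,40],[61,23,93,0,0,-1.54,40],[61,23,93,0,0,-1.68,40],[61,23,93,0,0,-1.82,40],[61,23,93,0,0,-1.873,40],[61,23,93,0,0,-1.873,40],[61,23,93,0,0,-1.873,40],[61,23,93,0,0,-1.873,40]]'; python3 - <<'E'
from h import *
o=env.observe(); print(o["joint_positions"].round(3),o["tool_rot"].round(3),o["tool_pos"].round(4),o["wrist_torque"].round(2))
save("wrist","w5.png")
E
```

```text
clock: 27.15
tool_pos: [0.6817, -0.1424, 0.3015]
tool_rot: [-3.141, 0.0, -2.971]
ft_force: [0.1, 0.1, -0.0]
gripper_width: 0.0399
gripper_force: 0.0
[-0.376  0.538  1.352  0.     1.251 -2.117] [-3.141  0.    -2.971] [ 0.6817 -0.1424  0.3015] [ 0.08 -0.1   0.03]
```

View pics/w5.png

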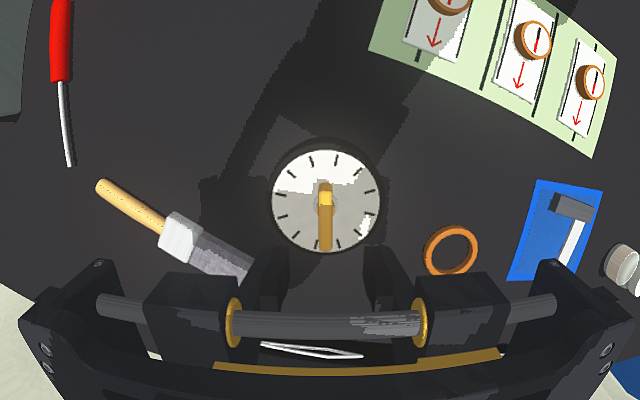

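The wing is upright in view at col 326, centred between the fingers (288–365). Descending and gripping.

```bash
python3 -m jog '[[0,0,25,0,0,0,40],[0,0,50,0,0,0,40],[0,0,70,0,0,0,40],[0,0,80,0,0,0,40],[0,0,80,0,0,0,40],[0,0,80,0,0,0,40],[0,0,80,0,0,0,0],[0,0,80,0,0,0,0],[0,0,80,0,0,0,0],[0,0,80,0,0,0,0],[0,0,80,0,0,0,0],[0,0,80,0,0,0,0],[0,0,80,0,0,0,0],[0,0,80,0,0,0,0]]'
```

```text
clock: 28.6
tool_pos: [0.682, -0.1429, 0.2219]
tool_rot: [-3.141, 0.001, -2.97]
ft_force: [-0.0, -0.3, 5.8]
gripper_width: 0.0122
gripper_force: 30.0
```

```bash
python3 -m jog '[[0,0,0,0,0,0.03,0],[0,0,0,0,0,0.1,0],[0,0,0,0,0,0.18,0],[0,0,0,0,0,0.26,0],[0,0,0,0,0,0.34,0],[0,0,0,0,0,0.42,0],[0,0,0,0,0,0.5,0],[0,0,0,0,0,0.58,0],[0,0,0,0,0,0.66,0],[0,0,0,0,0,0.74,0],[0,0,0,0,0,0.82,0],[0,0,0,0,0,0.9,0],[0,0,0,0,0,0.98,0],[0,0,0,0,0,1.06,0],[0,0,0,0,0,1.14,0],[0,0,0,0,0,1.22,0],[0,0,0,0,0,1.3,0],[0,0,0,0,0,1.38,0],[0,0,0,0,0,1.45,0],[0,0,0,0,0,1.45,0]]'; python3 -c "
from h import *
print(env.observe()['wrist_torque'])"
```

```text
clock: 30.6
tool_pos: [0.6814, -0.144, 0.2218]
tool_rot: [-3.14, 0.002, 1.861]
ft_force: [-4.1, -4.0, 6.0]
gripper_width: 0.012
gripper_force: 30.0
[-0.66397296  0.68239612  0.04167538]
```

```bash
python3 -m jog '[[0,0,0,0,0,0.03,0],[0,0,0,0,0,0.1,0],[0,0,0,0,0,0.18,0],[0,0,0,0,0,0.26,0],[0,0,0,0,0,0.34,0],[0,0,0,0,0,0.42,0],[0,0,0,0,0,0.5,0],[0,0,0,0,0,0.58,0],[0,0,0,0,0,0.66,0],[0,0,0,0,0,0.74,0],[0,0,0,0,0,0.82,0],[0,0,0,0,0,0.9,0],[0,0,0,0,0,0.98,0],[0,0,0,0,0,1.06,0],[0,0,0,0,0,1.14,0],[0,0,0,0,0,1.22,0],[0,0,0,0,0,1.3,0],[0,0,0,0,0,1.38,0],[0,0,0,0,0,1.45,0],[0,0,0,0,0,1.45,0]]'; python3 -c "
from h import *
print(env.observe()['wrist_torque'],env.observe()['joint_positions'])"
```

```text
clock: 32.6
tool_pos: [0.6806, -0.1436, 0.2218]
tool_rot: [-3.141, 0.004, 0.411]
ft_force: [-9.5, -2.0, 11.3]
gripper_width: 0.0118
gripper_force: 30.0
[-0.34280906  1.65953953  0.02467327] [-0.37757161  0.63280655  1.38497211 -0.00250409  1.12738573  0.7835121 ]
```

```bash
python3 -m jog '[[0,0,0,0,0,0,40],[0,0,0,0,0,0,40],[0,0,0,0,0,0,40],[0,0,0,0,0,0,40],[0,0,-30,0,0,0,40],[0,0,-60,0,0,0,40],[0,0,-80,0,0,0,40],[0,0,-80,0,0,-0.14,40],[0,0,-80,0,0,-0.28,40],[0,0,-80,0,0,-0.42,40],[0,0,-80,0,0,-0.56,40],[0,0,-80,0,0,-0.7,40],[0,0,-80,0,0,-0.84,40],[0,0,-80,0,0,-0.98,40],[0,0,-80,0,0,-1.12,40],[0,0,-80,0,0,-1.26,40],[0,0,-80,0,0,-1.4,40],[0,0,-80,0,0,-1.54,40],[0,0,-80,0,0,-1.54,40],[0,0,-80,0,0,-1.54,40]]'
python3 -m jog '[[0,0,0,0,0,-0.14,40],[0,0,0,0,0,-0.28,40],[0,0,0,0,0,-0.42,40],[0,0,0,0,0,-0.56,40],[0,0,0,0,0,-0.7,40],[0,0,0,0,0,-0.84,40],[0,0,0,0,0,-0.98,40],[0,0,0,0,0,-1.12,40],[0,0,0,0,0,-1.26,40],[0,0,0,0,0,-1.4,40],[0,0,0,0,0,-1.54,40],[0,0,0,0,0,-1.6,40],[0,0,0,0,0,-1.6,40],[0,0,0,0,0,-1.6,40],[0,0,0,0,0,-1.6,40]]'
cat > key.py <<'E'
from h import *
x1,y1=.78,-.05
b=rect("wrist",.58,x1,-.24,y1,.0005,.085); h=cv2.cvtColor(b,cv2.COLOR_BGR2HSV).astype(int)
print(blobs(b,(h[...,0]>10)&(h[...,0]<34)&(h[...,1]>110)&(h[...,2]>60),x1,y1,.0005,150,4000))
a=rect("wrist",.58,x1,-.24,y1,.0005,.045); h=cv2.cvtColor(a,cv2.COLOR_BGR2HSV).astype(int)
print("dial",blobs(a,(h[...,1]<40)&(h[...,2]>140),x1,y1,.0005,1500,9000))
cv2.imwrite("pics/key2.png",np.hstack([b,a])); o=env.observe(); print(o["tool_pos"],o["tool_rot"],o["joint_positions"][5])
E
python3 key.py
```

```text
clock: 34.6
tool_pos: [0.6817, -0.1427, 0.301]
tool_rot: [-3.141, -0.0, 1.949]
ft_force: [-0.4, 0.5, -0.3]
gripper_width: 0.0403
gripper_force: 0.0
clock: 36.1
tool_pos: [0.6817, -0.1428, 0.3012]
tool_rot: [3.141, -0.0, -2.733]
ft_force: [-0.3, -0.3, 0.1]
gripper_width: 0.0401
gripper_force: 0.0
[(array([ 678. , -144.6]), array([11.5, 50. ]), np.float32(21.8), 465), (array([681.6, -62.8]), array([15.8, 34.1]), np.float32(148.0), 303)]
dial [(array([ 680.8, -143.2]), array([87.1, 87.3]), np.float32(24.0), 5007)]
[ 0.68173294 -0.14281128  0.30119008] [ 3.14155510e+00 -1.78486342e-05 -2.73176763e+00] -2.3570663626619206
```

View pics/key2.png

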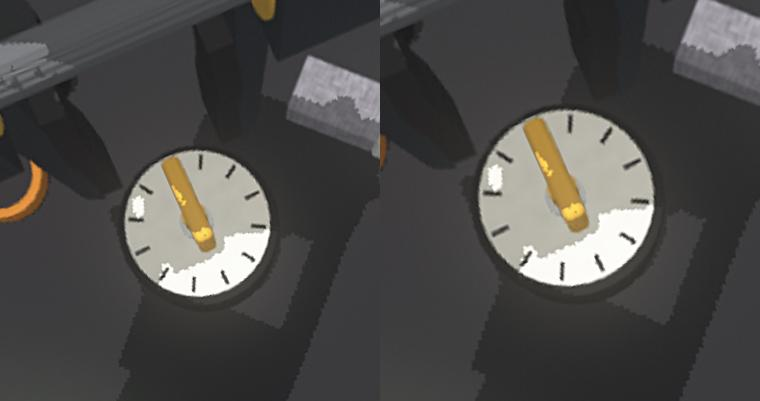

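The wing turned about 167° clockwise and stayed there (now ~22°). Regrip for the second part-turn.

```bash
python3 -m jog '[[0,0,25,0,0,0,40],[0,0,50,0,0,0,40],[0,0,70,0,0,0,40],[0,0,80,0,0,0,40],[0,0,80,0,0,0,40],[0,0,80,0,0,0,40],[0,0,80,0,0,0,0],[0,0,80,0,0,0,0],[0,0,80,0,0,0,0],[0,0,80,0,0,0,0],[0,0,80,0,0,0,0],[0,0,80,0,0,0,0],[0,0,80,0,0,0,0],[0,0,80,0,0,0,0]]'
python3 -m jog '[[0,0,0,0,0,0.03,0],[0,0,0,0,0,0.1,0],[0,0,0,0,0,0.18,0],[0,0,0,0,0,0.26,0],[0,0,0,0,0,0.34,0],[0,0,0,0,0,0.42,0],[0,0,0,0,0,0.5,0],[0,0,0,0,0,0.58,0],[0,0,0,0,0,0.66,0],[0,0,0,0,0,0.74,0],[0,0,0,0,0,0.82,0],[0,0,0,0,0,0.9,0],[0,0,0,0,0,0.98,0],[0,0,0,0,0,1.06,0],[0,0,0,0,0,1.14,0],[0,0,0,0,0,1.22,0],[0,0,0,0,0,1.3,0],[0,0,0,0,0,1.38,0],[0,0,0,0,0,1.45,0],[0,0,0,0,0,1.45,0]]'; python3 -c "
from h import *
print(env.observe()['wrist_torque'])"
```

```text
clock: 37.6
tool_pos: [0.6819, -0.1428, 0.2219]
tool_rot: [-3.141, 0.001, -2.73]
ft_force: [-0.4, 0.4, 5.1]
gripper_width: 0.0116
gripper_force: 30.0
clock: 39.6
tool_pos: [0.6816, -0.1439, 0.2219]
tool_rot: [-3.14, 0.002, 2.101]
ft_force: [-2.9, -2.6, 5.7]
gripper_width: 0.012
gripper_force: 30.0
[-0.49983442  0.50818106  0.06746585]
```

```bash
python3 -m jog '[[0,0,0,0,0,0.05,0],[0,0,0,0,0,0.12,0],[0,0,0,0,0,0.2,0],[0,0,0,0,0,0.28,0],[0,0,0,0,0,0.36,0],[0,0,0,0,0,0.44,0],[0,0,0,0,0,0.52,0],[0,0,0,0,0,0.6,0],[0,0,0,0,0,0.68,0],[0,0,0,0,0,0.75,0],[0,0,0,0,0,0.75,0]]'; T='from h import *;o=env.observe();print(o["wrist_torque"],o["tau"][5],o["joint_positions"][5])'; python3 -c "$T"
python3 -m jog '[[0,0,0,0,0,0.05,0],[0,0,0,0,0,0.1,0],[0,0,0,0,0,0.15,0],[0,0,0,0,0,0.2,0],[0,0,0,0,0,0.2,0]]'; python3 -c "$T"
python3 -m jog '[[0,0,0,0,0,0.05,0],[0,0,0,0,0,0.1,0],[0,0,0,0,0,0.15,0],[0,0,0,0,0,0.2,0],[0,0,0,0,0,0.2,0]]'; python3 -c "$T"
```

```text
clock: 40.7
tool_pos: [0.6811, -0.1441, 0.2218]
tool_rot: [-3.14, 0.002, 1.351]
ft_force: [-6.5, -3.2, 8.2]
gripper_width: 0.012
gripper_force: 30.0
[-0.5507494   1.12672724 -0.036395  ] 0.6777167692780495 -0.156571187035095
clock: 41.2
tool_pos: [0.681, -0.144, 0.2218]
tool_rot: [-3.14, 0.003, 1.151]
ft_force: [-7.4, -3.9, 8.7]
gripper_width: 0.0115
gripper_force: 30.0
[-0.51461258  1.2090104   0.02309899] 0.49418410286307335 0.04284872099585182
clock: 41.7
tool_pos: [0.6809, -0.1439, 0.2218]
tool_rot: [-3.14, 0.003, 0.951]
ft_force: [-8.3, -2.1, 9.0]
gripper_width: 0.0118
gripper_force: 30.0
[-0.45823534  1.40922543  0.05649024] 0.49467578530311584 0.24284854758534974
```

```bash
T='from h import *;o=env.observe();print(o["wrist_torque"],o["tau"][5],o["tool_rot"][2])'
python3 -m jog '[[0,0,0,0,0,0.05,0],[0,0,0,0,0,0.1,0],[0,0,0,0,0,0.1,0]]'|grep -E "force"; python3 -c "$T"
python3 -m jog '[[0,0,0,0,0,0.05,0],[0,0,0,0,0,0.1,0],[0,0,0,0,0,0.1,0]]'|grep -E "force"; python3 -c "$T"
python3 -m jog '[[0,0,0,0,0,0.05,0],[0,0,0,0,0,0.1,0],[0,0,0,0,0,0.1,0]]'|grep -E "force"; python3 -c "$T"
```

```text
ft_force: [-8.6, -2.1, 9.3]
gripper_force: 30.0
[-0.42321882  1.44229012  0.03323675] 0.4937111958861351 0.85134265906635
ft_force: [-8.9, -3.0, 10.6]
gripper_force: 30.0
[-0.35589546  1.4876512   0.02349373] 0.4937634989619255 0.7513731282827989
ft_force: [-9.4, -1.5, 10.2]
gripper_force: 30.0
[-0.29940322  1.62827354  0.27995752] 0.6163819693028927 0.6516501155984582
```

```bash
T='from h import *;o=env.observe();print(o["wrist_torque"],o["tau"][5],o["tool_rot"][2])'
python3 -m jog '[[0,0,0,0,0,0.04,0],[0,0,0,0,0,0.04,0]]'|grep -E "force|width"; python3 -c "$T"
python3 -m jog '[[0,0,0,0,0,0.04,0],[0,0,0,0,0,0.04,0],[0,0,0,0,0,0.04,0]]'|grep -E "force|width"; python3 -c "$T"
```

```text
ft_force: [-8.1, -1.1, 9.5]
gripper_width: 0.012
gripper_force: 30.0
[-0.09295173  1.41870462  0.10315412] 0.4839175008237362 0.6120190644545209
ft_force: [-7.9, -1.4, 8.7]
gripper_width: 0.012
gripper_force: 30.7
[-0.14914282  1.41639404  0.37863256] 0.3951725084334612 0.5735175783396909
```

```bash
python3 -m jog '[[0,0,0,0,0,0.06,0],[0,0,0,0,0,0.12,0],[0,0,0,0,0,0.12,0]]'|grep -E "force|width|rot";  python3 -c 'from h import *;o=env.observe();print(o["wrist_torque"])'; python3 -m jog '[[0,0,0,0,0,0,40],[0,0,0,0,0,0,40],[0,0,0,0,0,0,40],[0,0,0,0,0,0,40],[0,0,-30,0,0,0,40],[0,0,-60,0,0,0,40],[0,0,-80,0,0,0,40],[0,0,-80,0,0,0,40],[0,0,-80,0,0,0,40]]'; python3 key.py
```

```text
tool_rot: [-3.142, 0.003, 0.453]
ft_force: [-8.0, -1.1, 8.2]
gripper_width: 0.0136
gripper_force: 37.3
[-0.14961482  1.22427932  0.81846692]
clock: 44.3
tool_pos: [0.6816, -0.1427, 0.3008]
tool_rot: [3.141, -0.0, 0.453]
ft_force: [-0.5, -0.1, -0.7]
gripper_width: 0.0401
gripper_force: 0.0
[(array([ 686.5, -141.8]), array([13.7, 49.4]), np.float32(42.6), 527)]
dial [(array([ 681.8, -142.8]), array([87. , 87.7]), np.float32(45.0), 4936)]
[ 0.68110496 -0.14258844  0.2990582 ] [-3.13935492e+00  2.12470285e-03  4.52791088e-01] 0.7415659143825865
```

Torque rose to 0.8 N·m and the fingers started to cam open, with the wing lagging (wing ~42°, gripper 26°), so this is the stop. One more part-turn regrip to confirm it.

```bash
T='from h import *;o=env.observe();print(o["wrist_torque"],o["tool_rot"][2])'
python3 -m jog '[[0,0,0,0,0,-0.1,40],[0,0,20,0,0,-0.21,40],[0,0,50,0,0,-0.21,40],[0,0,70,0,0,-0.21,40],[0,0,79,0,0,-0.21,40],[0,0,79,0,0,-0.21,40],[0,0,79,0,0,-0.21,0],[0,0,79,0,0,-0.21,0],[0,0,79,0,0,-0.21,0],[0,0,79,0,0,-0.21,0],[0,0,79,0,0,-0.21,0],[0,0,79,0,0,-0.21,0],[0,0,79,0,0,-0.21,0]]'; python3 -c "$T"
python3 -m jog '[[0,0,0,0,0,0.04,0],[0,0,0,0,0,0.08,0],[0,0,0,0,0,0.08,0]]'|grep -E "force|width|rot"; python3 -c "$T"
python3 -m jog '[[0,0,0,0,0,0.04,0],[0,0,0,0,0,0.08,0],[0,0,0,0,0,0.08,0]]'|grep -E "force|width|rot"; python3 -c "$T"
```

```text
clock: 45.7
tool_pos: [0.6819, -0.1425, 0.2234]
tool_rot: [3.141, -0.001, 0.663]
ft_force: [-2.0, 2.8, 5.9]
gripper_width: 0.0117
gripper_force: 30.0
[0.44519528 0.47270699 0.01481243] 0.6631084788021921
tool_rot: [3.141, -0.0, 0.583]
ft_force: [-3.5, 2.1, 5.4]
gripper_width: 0.0122
gripper_force: 31.4
[0.41613373 0.46925194 0.37907201] 0.582890681532545
tool_rot: [3.141, 0.0, 0.504]
ft_force: [-4.0, 2.2, 6.6]
gripper_width: 0.0131
gripper_force: 35.0
[0.2546178  0.59227094 0.69426295] 0.5036476267086969
```

Stop confirmed (torque builds at once at the same angle). Release, retreat, and check everything.

```bash
python3 -m jog '[[0,0,0,0,0,0,40],[0,0,0,0,0,0,40],[0,0,0,0,0,0,40],[0,0,0,0,0,0,40],[0,0,-30,0,0,0,40],[0,0,-60,0,0,0,40],[0,0,-100,0,0,0,40],[0,0,-140,0,0,0,40],[0,0,-180,0,0,0,40],[0,0,-180,0,0,0,40],[0,0,-180,0,0,0,40]]'; python3 key.py; python3 - <<'E'
from h import *
s=rect("scene",.1,.9,-.5,.5,.00125,.006); cv2.imwrite("pics/fin.png",s)
E
python3 cp.py scene .497,.03 .485,-.067 .509,.126; python3 cp.py side .497,.03 .485,-.067 .509,.126
```

```text
clock: 47.4
tool_pos: [0.6819, -0.1429, 0.4037]
tool_rot: [3.139, -0.002, 0.503]
ft_force: [-0.2, -0.5, -1.1]
gripper_width: 0.0402
gripper_force: 0.0
[(array([ 685. , -142.1]), array([12.3, 48.1]), np.float32(43.1), 466)]
dial [(array([ 681.5, -143.1]), array([87. , 88.1]), np.float32(26.6), 5108)]
[ 0.68134312 -0.14272505  0.40040833] [-3.13957631e+00  1.68679638e-03  5.02700232e-01] 0.6915731831837963
tcp [ 681.3 -142.7  399.9] [-3.139e+00  2.000e-03  5.030e-01]
scene plate [(array([508.7,  98.1]), array([ 60. , 135.1]), np.float32(173.2), 6181)]
scene plate [(array([491.1, -15.6]), array([ 95.2, 142.7]), np.float32(173.1), 8943)]
scene plate [(array([502.5,  51.8]), array([ 30.5, 136. ]), np.float32(0.0), 2763)]
tcp [ 681.5 -142.8  400.3] [-3.139e+00  2.000e-03  5.030e-01]
side plate []
side plate [(array([483.8, -19.9]), array([ 93. , 130.9]), np.float32(176.9), 7228)]
side plate [(array([534.4, 115.4]), array([58.8, 65.6]), np.float32(84.4), 2873)]
```

View pics/fin.png

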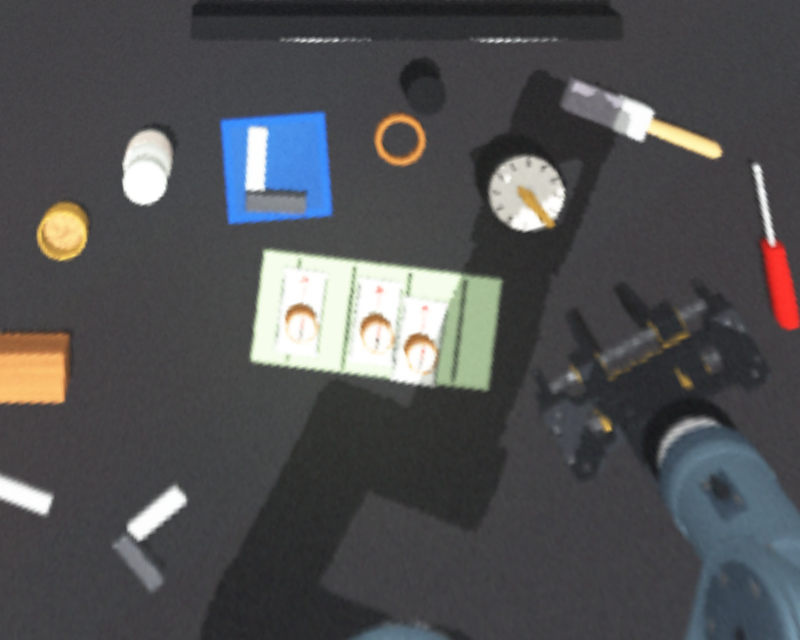

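Compass 1 was knocked: it has slid towards compass 2 (now at crop (420,342)) and overhangs the mat's near edge. The square, the other compasses and the bystanders are fine. I'll look closer and mend it.

```bash
python3 -m jog '[[-25,-28,0,0,0,-0.14,60],[-50,-56,0,0,0,-0.28,60],[-75,-85,0,0,0,-0.42,60],[-100,-113,0,0,0,-0.56,60],[-125,-140,0,0,0,-0.7,60],[-145,-165,0,0,0,-0.84,60],[-158,-182,0,0,0,-0.947,60],[-158,-182,0,0,0,-0.947,60],[-158,-182,0,0,0,-0.947,60],[-158,-182,0,0,0,-0.947,60]]'; python3 cp.py wrist .475,-.02 .499,.032 .509,.126 ; python3 - <<'E'
from h import *
im=rect("wrist",.38,.6,-.14,.2,.0005,.006); cv2.imwrite("pics/m.png",im)
E
```

```text
clock: 48.85
tool_pos: [0.4564, -0.0599, 0.4025]
tool_rot: [3.141, 0.0, 1.448]
ft_force: [-0.1, -1.4, -0.3]
gripper_width: 0.0601
gripper_force: 0.0
tcp [456.4 -59.9 402.5] [3.141 0.    1.448]
wrist plate [(array([497. ,  29.9]), array([ 58.1, 105.2]), np.float32(173.0), 3735), (array([473. , -23.1]), array([ 54.9, 105.1]), np.float32(170.7), 3614)]
wrist plate [(array([485.6,   5.2]), array([114.1, 121.1]), np.float32(170.9), 7376)]
wrist plate [(array([509.5, 122.9]), array([ 52.4, 104.7]), np.float32(172.9), 3280)]
```

View pics/m.png

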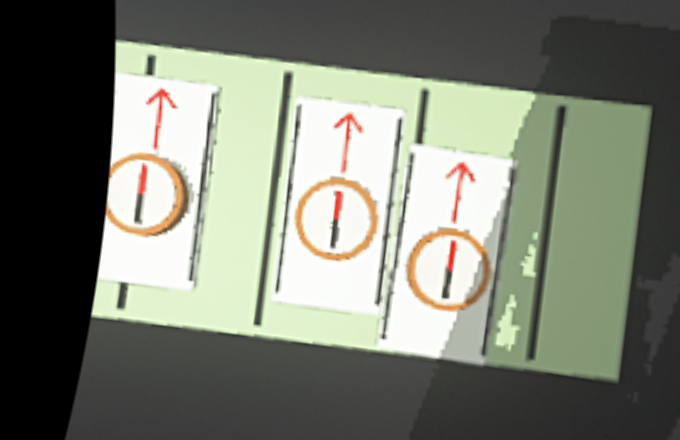

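```bash
python3 -m jog '[[20,2,40,0,0,0.04,60],[39,4,85,0,0,0.04,60],[39,4,130,0,0,0.04,60],[39,4,170,0,0,0.04,60],[39,4,200,0,0,0.04,60],[39,4,214,0,0,0.04,60],[39,4,214,0,0,0.04,60],[39,4,214,0,0,0.04,60]]'
```

```text
clock: 49.85
tool_pos: [0.4646, -0.0214, 0.1883]
tool_rot: [-3.141, -0.0, 1.409]
ft_force: [-0.1, -0.0, -0.1]
gripper_width: 0.06
gripper_force: 0.0
```

```bash
python3 -m jog '[[0,0.5,8,0,0,0,60],[0,0.5,13,0,0,0,60],[0,0.5,13,0,0,0,60],[0,0.5,13,0,0,0,30],[0,0.5,13,0,0,0,30],[0,0.5,13,0,0,0,30],[0,0.5,13,0,0,0,30],[0,0.5,13,0,0,0,30],[0,0.5,13,0,0,0,30]]'; python3 -m jog '[[-2,1,0,0,0,0,30],[-8,3,0,0,0,0,30],[-15,6,0,0,0,-0.01,30],[-22,9,0,0,0,-0.02,30],[-29,12,0,0,0,-0.03,30],[-36,15,0,0,0,-0.04,30],[-41,18,0,0,0,-0.04,30],[-43,19,0,0,0,-0.04,30],[-43,19,0,0,0,-0.04,30],[-43,19,0,0,0,-0.04,30]]'
```

```text
clock: 50.75
tool_pos: [0.4649, -0.0214, 0.1755]
tool_rot: [3.141, 0.0, 1.41]
ft_force: [-0.4, -0.2, 4.7]
gripper_width: 0.0392
gripper_force: 30.0
clock: 51.75
tool_pos: [0.4768, -0.067, 0.1755]
tool_rot: [3.141, 0.0, 1.45]
ft_force: [0.1, -1.1, 4.6]
gripper_width: 0.0391
gripper_force: 30.0
```

```bash
python3 -m jog '[[0,0,0,0,0,0,30],[0,0,0,0,0,0,60],[0,0,0,0,0,0,60],[0,0,0,0,0,0,60],[0,0,0,0,0,0,60],[0,0,-15,0,0,0,60],[0,0,-60,0,0,0,60],[-20,0,-110,0,0,0,60],[-40,0,-160,0,0,0,60],[-60,0,-200,0,0,0,60],[-60,0,-220,0,0,0,60],[-60,0,-220,0,0,0,60],[-60,0,-220,0,0,0,60]]'; python3 cp.py wrist .497,.03 .485,-.067 .509,.126
```

```text
clock: 53.05
tool_pos: [0.4691, -0.1262, 0.3948]
tool_rot: [-3.142, -0.0, 1.45]
ft_force: [0.3, 0.2, 0.4]
gripper_width: 0.06
gripper_force: 0.0
tcp [ 469.1 -126.2  394.8] [-3.142 -0.     1.45 ]
wrist plate [(array([497.5,  30.7]), array([ 55.3, 104.7]), np.float32(173.0), 3677)]
wrist plate [(array([485.6, -69.2]), array([ 54.7, 105.1]), np.float32(172.8), 3676)]
wrist plate []
```

All three are parallel and on the mat again. As the key must come last, I'll grip it once more and press it home against the stop.

```bash
python3 -m jog '[[2,40,0,0,0,0.14,40],[4,80,0,0,0,0.28,40],[6,120,0,0,0,0.42,40],[8,160,20,0,0,0.56,40],[9,200,50,0,0,0.7,40],[9,213,80,0,0,0.8,40],[9,213,94,0,0,0.8,40],[9,213,94,0,0,0.8,40],[9,213,130,0,0,0.8,40],[9,213,160,0,0,0.8,40],[9,213,173,0,0,0.8,40],[9,213,173,0,0,0.8,40],[9,213,173,0,0,0.8,40]]'; python3 -m jog '[[0,0,0,0,0,0,0],[0,0,0,0,0,0,0],[0,0,0,0,0,0,0],[0,0,0,0,0,0,0],[0,0,0,0,0,0,0],[0,0,0,0,0,0,0],[0,0,0,0,0,0,0],[0,0,0,0,0,0.04,0],[0,0,0,0,0,0.08,0],[0,0,0,0,0,0.12,0],[0,0,0,0,0,0.15,0],[0,0,0,0,0,0.15,0]]'; python3 -c 'from h import *;o=env.observe();print(o["wrist_torque"])'
```

```text
clock: 54.5
tool_pos: [0.6823, -0.1434, 0.2242]
tool_rot: [3.14, -0.001, 0.65]
ft_force: [-0.1, -0.0, -0.0]
gripper_width: 0.0403
gripper_force: 0.0
clock: 55.7
tool_pos: [0.6818, -0.1428, 0.2231]
tool_rot: [-3.141, 0.001, 0.501]
ft_force: [-4.2, 1.1, 6.1]
gripper_width: 0.0131
gripper_force: 34.6
[0.27326891 0.59940543 0.70346306]
```

```bash
python3 -m jog '[[0,0,0,0,0,0,40],[0,0,0,0,0,0,40],[0,0,0,0,0,0,40],[0,0,0,0,0,0,40],[0,0,-30,0,0,0,40],[0,0,-60,0,0,0,40],[0,0,-100,0,0,0,40],[0,0,-140,0,0,0,40],[0,0,-180,0,0,0,40],[0,0,-180,0,0,0,40],[0,0,-180,0,0,0,40]]'; python3 key.py; python3 - <<'E'
from h import *
s=rect("scene",.3,.8,-.3,.3,.00125,.006); cv2.imwrite("pics/fin2.png",s)
E
```

```text
clock: 56.8
tool_pos: [0.6821, -0.1433, 0.4037]
tool_rot: [3.139, -0.002, 0.5]
ft_force: [-0.3, -0.7, -0.3]
gripper_width: 0.0399
gripper_force: 0.0
[(array([ 685. , -142.3]), array([12.6, 47.8]), np.float32(43.2), 468)]
dial [(array([ 681.4, -142.7]), array([87. , 88.1]), np.float32(26.6), 5080)]
[ 0.68150589 -0.14306371  0.40042731] [-3.13955446e+00  1.68421397e-03  4.99674290e-01] 0.6942191691335643
```

View pics/fin2.png

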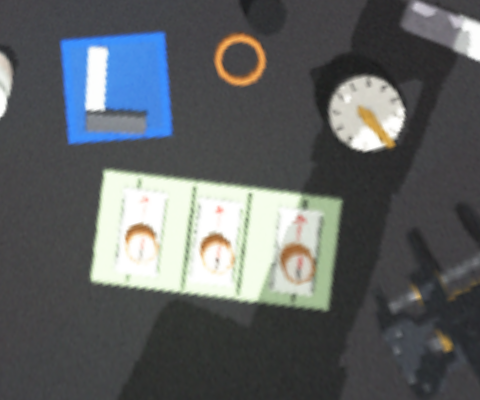

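The square is on the pad at (116,88). The compasses are at (141,232), (218,238) and (298,250), each wholly on the mat and parallel to the lines. The key is at its stop. Handing in.

```bash
python3 -c "
from station import env
print(env.job_done())"
```

```text
the job is handed in; nothing more can be done
None
```

The job is handed in: the square is in the middle of the pad, all three compasses lie on the mat parallel to the north lines, and the key is wound to its stop. One compass was knocked after placing, so I put it back and then pressed the key against its stop again to keep the order.

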